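# Clamp a hub axle in the bench axle vise

### The arm

A 6-joint arm with a two-finger parallel gripper is mounted at the origin on a cart in front of the work surface, level with it; the furniture and walls round the work are solid. World frame = base frame: x ahead of the robot, y to its left, z up, the work surface at z = 0. Lengths are in m, angles in rad, forces in N, time in s.
With the tool pointing down it reaches from about 0.35 to 0.775 m from the base axis. Payload 5.5 kg.
Tool frame: the origin (TCP) lies on the centre line of the jaws, within the pads' length; the fingertips stand 19 mm ahead of it and the grasp point (between the pads) is the TCP; z points along the fingers, y is the line along which they close (so a half turn about z gives the same grasp; the last joint's range is limited). The gripper opens to 85 mm and grips with 20 to 120 N. Pads are 22 mm wide; open, the fingers measure 114 mm over their backs; the gripper's body (76 mm by 85 mm) begins 54 mm behind the grasp point. The pads swing forward as they close: fully open they stand 13 mm farther back than shut.
Start: joints at [-1.335, 0.313, 0.046, 1.304, 0, 1.431], TCP at [0.211, -0.535, 0.25] pointing down, gripper open.
Joint ranges: [-2.76, 2.76], [-0.86, 1.69], [-1.03, 1.26], [-2.2, 2.34], [-1.47, 1.5], [-3.14, 3.14]. Speed limits (rad/s): [2.57, 2.57, 3.14, 3.14, 3.14, 3.14].

### API

Orientations are given as a unit quaternion [w, x, y, z].
In Python, from rig import r gives the robot as it stands. The module is installed in compiled form; this text tells all that it offers.
- The arm moves only by the tool arm_command, never from a script. Its arguments are lists of equal length, an entry for each row: "delta_pos": the shift along the tool's x, y, z as a fraction of full scale, a list of three; "turn": the turn about the tool's z as a fraction of full scale. A call has 1 to 20 rows; each row is the pose to reach, as a shift and turn from the pose commanded when the call began, along the tool's axes at that moment; what a row does not reach only later rows make up. Full scale, the value 1, is 10 cm for a shift and 60 degrees for a turn. A row lasts 1/8 s, in which the tool goes at most 62.5 mm and 10.7 degrees, less where a joint would pass 70% of its speed; a pose out of reach is approached as far as the arm can. A call with a number of a shift or a turn outside -1 to 1 is refused whole. A call with a gripper value outside its range is refused whole. "grip" is the finger opening in mm, from 0 to 85.4, set as the call begins (left out, the last holds). The fingers move at their own pace and stop on an object; "force" is the grip in N (left out, the last holds). Time passes only in rows, so rows that repeat a pose let the fingers close. It gives the time, the measured TCP pose, the force, the opening and the grip force at its end, in the units of the state.
- r.observe(): the state, without advancing time (a new reading comes with each control period).
- r.snapshot(name): name is "scene" or "top"; returns (picture, depth): 420x560x3 uint8, blue, green, red; 420x560 float32, m along the optical axis (not along the pixel's ray), 0 where there is no reading.
- r.camera_model(name): a dict with "fx", "fy", "cx", "cy" (pixels), "rvec" (rotation vector, rad) and "tvec" (3), from world to camera coordinates, as OpenCV has them. Camera axes: x right, y down, z forward; pixel columns grow to the right and rows downward; lengths in m; the calibration is good to about 2 mm. A picture is of the moment at which its call begins. camera_model takes no time and is no camera call.
- r.hand_in(): hands the job in; it is judged then, once.
The state is a dict: "clock": time; "q": joint angles; "joint_vel": joint speeds; "tau": joint torques, N m; "eef_pos": TCP position; "tcp_rot": TCP orientation; "wrist_force": force on the tool from outside, world axes, zero at the start; "moment": the same for the moment, N m; "gripper_width": finger opening in m; "finger_force": force on a finger pad.
Only numpy, scipy, OpenCV 4.12 (cv2) and the standard library are available. Lean on these libraries where they do the work, as an engineer would, in place of code of your own. Each camera call takes 0.05 s, during which the arm holds its last target. There are 200 camera calls.

### The job

The hub axle standing on the bench has to be held upright in the axle vise so that its locknut can be worked on. Drop its lower end into the one bore of the vise that matches its diameter, gently, all the way down until the locknut rests on the jaws, then let go and swing the cam lever until the jaws grip the axle firmly. Stop as soon as the lever comes up firm, because overtightening crushes the thread, and leave the seat clamp and the sprocket where they lie.

Things in the scene. Friction and masses are not known exactly. Their poses are not given: they have to be found in the camera images.
- hub_axle: loose steel axle, 0.17 kg, standing on its lower end: round rod 15 mm in diameter, 112 mm long, with a hexagon locknut and a cone (26 mm across) fixed on it from 40 to 62 mm above the lower end, bare 15 mm rod above that (grip it there). Lowest 2.5 mm bevelled to 12.4 mm. Origin at the centre of the lower end face, z up along the rod
- nut_seat (a point): point on the rod's axis in the underside plane of the locknut, 40 mm above the lower end
- axle_vise: fixed vise on a grey base plate 122 x 141 x 10 mm, 55 mm high: two aluminium jaw blocks 124 mm long, each with half of four upright bores in its face, graded for rods of 10, 12, 15 and 20 mm; a bore can grip only its own size. Origin on the bench under the middle of the row; y along the row from small to large bore, x from the moving jaw (lever side) to the fixed jaw, z up
- bore_10 (a point): mouth of the 10 mm bore, in the plane of the jaw tops, at the place of the rod's axis when it is gripped (41 mm from the vise's origin towards its -y)
- bore_12 (a point): the same of the 12 mm bore (16 mm towards -y)
- bore_15 (a point): the same of the 15 mm bore (11 mm towards +y). With the lever open each bore reaches 2 to 6 mm further to the vise's -x, as the moving jaw stands back by that much, differently each time; so lower the rod 1 to 1.5 mm on the -x side of this point. Sideways it has just under 1 mm of play each way; the upper edge has a 2 mm chamfer; bores are 45 mm deep
- bore_20 (a point): the same of the 20 mm bore (41 mm towards +y)
- cam_lever (a joint): lever angle, rad: 0 open, growing to the stop at 1.14 as the lever swings counter-clockwise seen from above; starts at 0 to 0.12; stays where it is left. It pushes the moving jaw 7 mm per rad through a stiff spring (50 N per mm). Its set nuts differ each time, so the jaw meets the rod anywhere from 0.4 to 0.9 rad, and the stop is too far: feel for it
- lever_grip (a point): upright round black grip on the lever's end, 18 mm in diameter, 30 to 70 mm above the bench; point on its axis 55 mm up, 75 mm from the pivot. Free swing takes about 7 N here (4 N is left when stopped); once the jaw presses on the rod, 3.3 N more for each further 0.1 rad. Firm is 4.5 N more than free (50 N a jaw); 2.3 N more is still loose (25 N a jaw), 7.9 N more crushes (85 N)
- lever_pivot (a point): point on the lever's upright pivot axis, 62 mm from the vise's origin towards its -x, 55 mm above the bench. At 0 rad the lever points from here 30 degrees from the vise's -x towards its +y
- seat_clamp: bystander: black ring-shaped seat clamp lying flat, 54 x 63 mm, 14 mm high, origin under its centre
- loose_sprocket: bystander: toothed steel sprocket lying flat, 76 mm across, 8 mm high, origin under its centre

How it is judged:
On the way, in this order (a step that is already met when the one before it is completed fails the run):
1. the axle stands in the 15 mm bore with its locknut down on the jaws, not yet gripped (horizontal distance between nut_seat and bore_15 below 0.008 m and z of nut_seat in the frame of bore_15 below 0.0025 m and angle between hub_axle's own z axis and vertical below 0.1 rad and contact force between hub_axle and axle_vise below 30 N and contact force between the fingers and hub_axle below 0.5 N), for 0.2 s.
2. the two jaws grip the axle firmly (25 N each or more) (contact force between hub_axle and axle_vise above 50 N and horizontal distance between nut_seat and bore_15 below 0.004 m), for 0.2 s.
At the end, for the whole second after the job is handed in: The axle stands at rest in the 15 mm bore, within 4 mm of its place and 3.4 degrees of upright, its locknut within 2.5 mm of the jaw tops, the two jaws together press on it with more than 50 N (25 N each), and the seat clamp and the sprocket are within 20 mm of where they lay (all of step 2 and z of nut_seat in the frame of bore_15 below 0.0025 m and angle between hub_axle's own z axis and vertical below 0.06 rad and linear speed of hub_axle below 0.01 m/s and distance of each of seat_clamp, loose_sprocket from where it was at the start of the episode below 0.02 m); the robot touches nothing.
It fails at once if overtightened: the two jaws together press on the axle with more than 170 N (85 N each) (contact force between hub_axle and axle_vise above 170 N).
It fails at once if the axle is rammed into the vise: more than 45 N between them before the lever is swung (value of joint cam_lever below 0.25 rad and contact force between hub_axle and axle_vise above 45 N).
It fails at once if the seat clamp or the sprocket is shoved away (distance of any of seat_clamp, loose_sprocket from where it was at the start of the episode above 0.04 m).
It also fails if it takes over 67 s, if anything falls off the work surface, if the arm or the gripper's body presses on something with over 40 N, if the wrist force passes 120 N, or if a joint passes its speed limit or range.

## Working session

There is one attempt and no reset: what is moved stays moved. The work goes in short steps, Python scripts to look and compute and a tool call to move; the robot and the scene stay as the last step left them, time stands still between calls to the robot, and variables do not carry over. Pictures are saved under pics/ and viewed, at most 10 in all, crops included, and the job is handed in when it is done.

Besides the shell and the picture viewer there is one more tool, called by a JSON object that holds its "method" and its "body", one argument or row to a line. arm_command: Moves the arm, as the interface text tells. Shift numbers are shares of 10 cm and turn numbers shares of 60 degrees, none past 1 either way. Its arguments: {"type":"object","properties":{"delta_pos":{"type":"array"},"turn":{"type":"array"},"grip":{"type":"number"},"force":{"type":"number"}},"required":["delta_pos","turn"]}

```bash
mkdir -p pics; cat > h.py <<'E'
import numpy as np, cv2
from rig import r
def snap(n):
    p,d=r.snapshot(n); np.savez(f'{n}.npz',p=p,d=d); return p,d
def cam(n):
    m=r.camera_model(n); K=np.array([[m['fx'],0,m['cx']],[0,m['fy'],m['cy']],[0,0,1.]])
    R=cv2.Rodrigues(np.array(m['rvec'],float))[0]; return K,R,np.array(m['tvec'],float).ravel()
def onplane(n,uv,z):
    K,R,t=cam(n); uv=np.atleast_2d(uv).astype(float)
    d=(np.c_[uv,np.ones(len(uv))]@np.linalg.inv(K).T)@R; c=-R.T@t
    return c+d*((z-c[2])/d[:,2])[:,None]
def cloud(n,d):
    K,R,t=cam(n); v,u=np.indices(d.shape); 
    P=np.stack([(u-K[0,2])/K[0,0]*d,(v-K[1,2])/K[1,1]*d,d],-1)
    return (P-t)@R
def proj(n,X):
    K,R,t=cam(n); p=(np.atleast_2d(X)@R.T+t)@K.T; return p[:,:2]/p[:,2:]
E
python3 - <<'E'
from h import *
for n in('scene','top'):
    p,d=snap(n); cv2.imwrite(f'pics/{n}0.png',p)
    K,R,t=cam(n); print(n,K[0,0],-R.T@t,R[2])
s=r.observe(); print({k:np.round(v,3) for k,v in s.items()})
E
```

```text
scene 394.55178412056705 [ 0.60416105 -0.76363876  0.76293455] [-0.11086603  0.5681144  -0.81544758]
top 480.90650809572014 [ 0.3527907  -0.28224907  0.98863961] [ 0.15827794 -0.01379937 -0.98729817]
{'clock': np.float64(0.1), 'q': array([-1.335,  0.314,  0.045,  1.304, -0.   ,  1.431]), 'joint_vel': array([-0.004, -0.001,  0.003, -0.001,  0.001, -0.001]), 'tau': array([ 1.0000e-03, -4.8173e+01,  2.9924e+01,  1.3000e-02, -0.0000e+00,
       -0.0000e+00]), 'eef_pos': array([ 0.211, -0.534,  0.249]), 'tcp_rot': array([-0.001,  0.982,  0.187, -0.   ]), 'wrist_force': array([-0.58 ,  0.237,  0.301]), 'moment': array([ 0.035, -0.029,  0.019]), 'finger_force': np.float64(0.0), 'gripper_width': np.float64(0.086)}
```

View pics/top0.png

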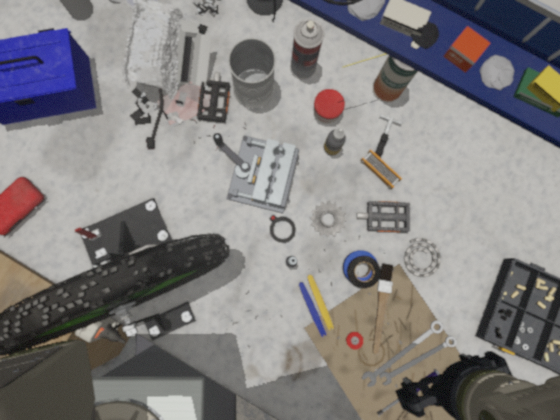

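View pics/scene0.png

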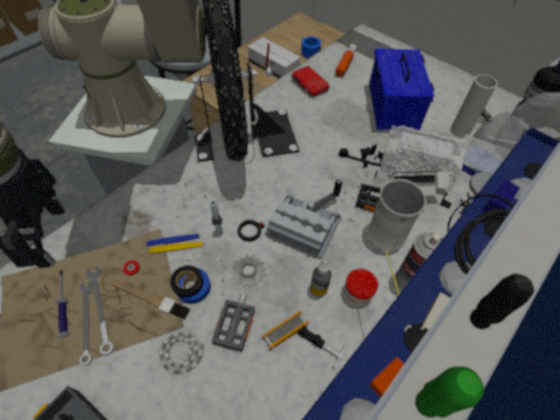

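The top view shows the axle at about (292,262), the vise at (264,172), the lever grip at (218,138), the seat clamp at (282,229) and the sprocket at (327,219). In the scene view the axle is at (216,213) and the vise at (304,224). Next I'll enlarge both views and check heights.

```bash
python3 - <<'E'
from h import *
T=np.load('top.npz');S=np.load('scene.npz')
a=cv2.resize(T['p'][120:280,200:310],None,fx=5,fy=5,interpolation=cv2.INTER_CUBIC)[:600*2]
a=T['p'][125:215,205:325]; a=cv2.resize(a,(640,480),interpolation=cv2.INTER_CUBIC)
cv2.imwrite('pics/topv.png',a)
b=S['p'][170:265,200:350]; cv2.imwrite('pics/scv.png',cv2.resize(b,(750,475),interpolation=cv2.INTER_CUBIC))
C=cloud('top',T['d']); D=cloud('scene',S['d'])
m=np.zeros(C.shape[:2],bool); m[248:275,280:305]=1; m&=C[...,2]>.025
print('axle top pts',np.round(C[m],3)[:60:3])
m=np.zeros(D.shape[:2],bool); m[195:230,205:228]=1; m&=(D[...,2]>.07)&(D[...,2]<.13)
print('axle scene rod',np.round(D[m].mean(0),4),D[m][:,2].max(),m.sum())
m=np.zeros(C.shape[:2],bool); m[130:215,210:305]=1; m&=(C[...,2]>.047)&(C[...,2]<.062)
print('jaw top n',m.sum(),np.median(C[m][:,2]))
for (n,Q,uv) in (('top',C,(218,138)),('top',C,(244,170)),('scene',D,(338,185))):
    print(n,uv,np.round(Q[uv[1],uv[0]],3))
E
```

```text
axle top pts [[ 0.39  -0.325  0.05 ]
 [ 0.39  -0.331  0.055]
 [ 0.388 -0.322  0.046]
 [ 0.388 -0.327  0.06 ]
 [ 0.386 -0.33   0.113]
 [ 0.386 -0.321  0.057]
 [ 0.384 -0.324  0.113]
 [ 0.384 -0.33   0.111]
 [ 0.384 -0.335  0.113]
 [ 0.384 -0.323  0.059]
 [ 0.382 -0.326  0.112]
 [ 0.382 -0.331  0.112]
 [ 0.382 -0.337  0.112]
 [ 0.382 -0.323  0.061]
 [ 0.38  -0.326  0.113]
 [ 0.38  -0.331  0.113]
 [ 0.38  -0.337  0.112]
 [ 0.38  -0.323  0.059]
 [ 0.378 -0.326  0.115]
 [ 0.378 -0.331  0.116]]
axle scene rod [ 0.3792 -0.3355  0.0968] 0.11369081973775305 112
jaw top n 1459 0.05610588467993995
top (218, 138) [ 0.619 -0.186  0.07 ]
top (244, 170) [ 0.564 -0.236  0.031]
scene (338, 185) [ 0.621 -0.192  0.067]
```

View pics/topv.png

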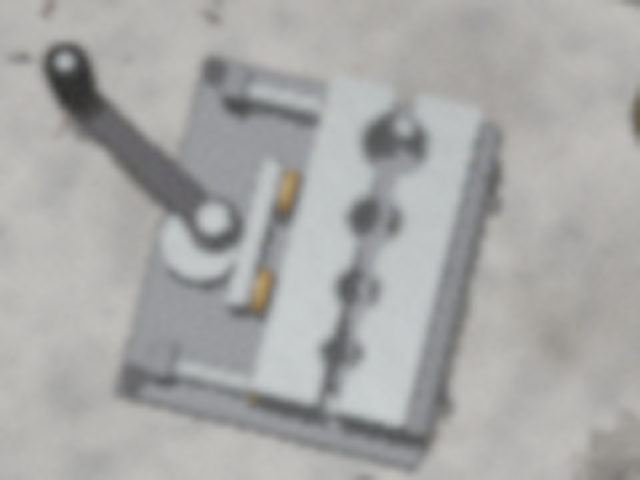

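View pics/scv.png

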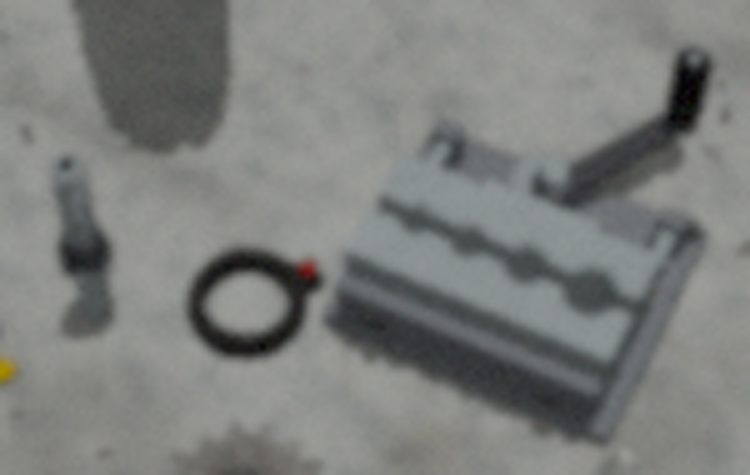

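The crops show the bores clearly. In the top crop the 20, 15, 12 and 10 mm bores are at about (394,138), (373,218), (357,289) and (343,350), the pivot at (215,218) and the grip top at (66,62). Next, the vise frame from both views.

```bash
python3 - <<'E'
from h import *
T=np.load('top.npz');S=np.load('scene.npz')
f=lambda l:np.array(l,float)/5.3333+[205,125]-.4
g=lambda l:np.array(l,float)/5+[200,170]-.4
bt=onplane('top',f([(343,350),(357,289),(373,218),(394,138)]),.055)
bs=onplane('scene',g([(415,217),(469,239),(526,263),(590,290)]),.055)
Y=np.array([-.041,-.016,.011,.041])
for n,b in(('top',bt),('scene',bs)):
    A=np.c_[Y,np.ones(4)]; c=np.linalg.lstsq(A,b[:,:2],rcond=None)[0]
    yh=c[0]/np.linalg.norm(c[0]); print(n,'y dir deg',np.degrees(np.arctan2(yh[1],yh[0])),'scale',np.linalg.norm(c[0]),'origin-ish',c[1],'resid mm',np.round((A@c-b[:,:2])*1e3,1).tolist(),'b15',c[1]+.011*c[0])
    xh=np.array([yh[1],-yh[0]])
    if n=='top':
        for z in(.06,.055): print('pivot rel',z,[ (lambda d:(d@xh,d@yh))(onplane('top',f([(215,218)]),z)[0,:2]-c[1])])
        pc=onplane('top',f([(214,62),(126,384),(490,130),(418,465)]),.008)[:,:2]-c[1]
        print('plate corners',np.round(np.c_[pc@xh,pc@yh]*1e3,1).tolist())
        jt=onplane('top',f([(335,75),(484,112),(250,385),(407,425)]),.055)[:,:2]-c[1]
        print('jaw corners',np.round(np.c_[jt@xh,jt@yh]*1e3,1).tolist())
        fe=onplane('top',f([(418,95),(372,260),(345,385)]),.055)[:,:2]-c[1]
        print('fixed face',np.round(np.c_[fe@xh,fe@yh]*1e3,1).tolist())
    else:
        jt=onplane('scene',g([(350,258),(612,362),(405,155),(655,250)]),.055)[:,:2]-c[1]
        print('jaw corners',np.round(np.c_[jt@xh,jt@yh]*1e3,1).tolist())
# axle, grip
print('axle top',onplane('top',np.array([[0,0]])+f([(0,0)])*0+[291.5,261],.112))
for n,Z,roi,z in(('top',T,(250,275,280,305),.112),('scene',S,(197,232,205,228),None)):
    C=cloud(n,Z['d'][:]); m=np.zeros(C.shape[:2],bool); m[roi[0]:roi[1],roi[2]:roi[3]]=1
    if z: m&=(C[...,2]>.104)&(C[...,2]<.12)
    else: m&=(C[...,2]>.07)&(C[...,2]<.108)
    v,u=np.nonzero(m)
    print(n,'px',u.mean(),v.mean(),len(u),'cloud',C[m].mean(0), 'ray', onplane(n,[(u.mean(),v.mean())],z or C[m][:,2].mean()))
print('grip top',onplane('top',f([(66,62)]),.07), 'scene', onplane('scene',g([(693,55)]),.07))
E
```

```text
top y dir deg -12.854592867600543 scale 1.0135716518414801 origin-ish [ 0.55810942 -0.29612348] resid mm [[-0.8, 0.4], [0.9, -0.2], [0.5, -0.5], [-0.6, 0.4]] b15 [ 0.56897929 -0.29860395]
pivot rel 0.06 [(np.float64(-0.05717961671309434), np.float64(-0.004172226501751046))]
pivot rel 0.055 [(np.float64(-0.057660598406927416), np.float64(-0.003100295538052633))]
plate corners [[-77.5, 68.2], [-80.1, -64.9], [34.7, 66.5], [37.0, -69.7]]
jaw corners [[-26.8, 60.8], [30.9, 59.9], [-30.2, -61.4], [29.5, -62.5]]
fixed face [[5.3, 60.5], [2.9, -5.1], [3.9, -53.3]]
scene y dir deg -14.230212581537542 scale 1.010014939592133 origin-ish [ 0.55418598 -0.2969085 ] resid mm [[0.3, 0.0], [-0.4, -0.1], [-0.2, -0.0], [0.2, 0.0]] b15 [ 0.56495524 -0.29963959]
jaw corners [[31.8, -57.1], [28.4, 63.4], [-27.8, -60.5], [-31.4, 58.1]]
axle top [[ 0.37857945 -0.32872748  0.112     ]]
top px 292.3269230769231 260.53846153846155 52 cloud [ 0.37938751 -0.33016519  0.11307662] ray [[ 0.37941738 -0.3302254   0.112     ]]
scene px 214.46666666666667 211.21333333333334 75 cloud [ 0.37963938 -0.3367482   0.08939411] ray [[ 0.3795977  -0.33667889  0.08939411]]
grip top [[ 0.62301099 -0.18397535  0.07      ]] scene [[ 0.61984839 -0.18209896  0.07      ]]
```

{"method": "arm_command", "body": {
  "delta_pos": [
    [0.2,-0.1,0],
    [0.4,-0.22,0],
    [0.6,-0.33,0],
    [0.77,-0.43,0],
    [0.77,-0.43,0],
    [0.77,-0.43,0],
    [0.77,-0.43,0]
  ],
  "turn": [-0.15,-0.3,-0.45,-0.6,-0.75,-0.915,-0.915],
  "grip": 60
}}

```text
clock: 0.98
eef_pos: [0.2668, -0.4663, 0.2499]
tcp_rot: [-0.0, 0.786, 0.618, 0.0]
wrist_force: [0.4, -0.1, -0.6]
gripper_width: 0.0599
finger_force: 0.0
```

```bash
cat >> h.py <<'E'
def togo(tgt,yaw=None):
    s=r.observe(); from scipy.spatial.transform import Rotation as Q
    w,x,y,z=s['tcp_rot']; M=Q.from_quat([x,y,z,w]).as_matrix()
    print('t',round(float(s['clock']),2),'pos',np.round(s['eef_pos'],4),'yaw',round(np.degrees(np.arctan2(M[1,0],M[0,0])),2),'tilt',np.round(M[:2,2],3),'togo/10cm',np.round(M.T@(np.array(tgt)-s['eef_pos'])*10,3),'F',np.round(s['wrist_force'],1),'w',round(float(s['gripper_width']),4),'ff',round(float(s['finger_force']),1))
E
python3 -c "
from h import *
togo([.378,-.3306,.25])"
```

```text
t 0.97 pos [ 0.2668 -0.4663  0.2499] yaw 76.33 tilt [-0.     0.001] togo/10cm [ 1.582  0.759 -0.   ] F [ 0.4 -0.1 -0.6] w 0.0599 ff 0.0
```

{"method": "arm_command", "body": {
  "delta_pos": [
    [0.4,0.2,0],
    [0.8,0.4,0],
    [0.8,0.4,0]
  ],
  "turn": [0,0,0]
}}

```text
clock: 1.35
eef_pos: [0.3257, -0.3962, 0.2502]
tcp_rot: [-0.0, 0.786, 0.619, 0.0]
wrist_force: [0.2, -0.4, 0.1]
gripper_width: 0.0599
finger_force: 0.0
```

{"method": "arm_command", "body": {
  "delta_pos": [
    [0.4,0.18,0],
    [0.782,0.359,0],
    [0.782,0.359,0.3],
    [0.782,0.359,0.6],
    [0.782,0.359,0.8],
    [0.782,0.359,0.8]
  ],
  "turn": [0,0,0,0,0,0]
}}

```text
clock: 2.1
eef_pos: [0.3766, -0.3304, 0.1687]
tcp_rot: [-0.002, 0.787, 0.618, -0.0]
wrist_force: [-0.2, -0.2, -0.2]
gripper_width: 0.0603
finger_force: 0.0
```

```bash
python3 -c "
from h import *
togo([.378,-.3306,.09])
for n in('top','scene'):
    p,d=snap(n)
a=np.load('top.npz')['p'][200:320,220:380]; b=np.load('scene.npz')['p'][130:250,140:300]
cv2.imwrite('pics/g1.png',cv2.resize(np.hstack([a,b]),(800,300)))"
```

```text
t 2.1 pos [ 0.3766 -0.3304  0.1687] yaw 76.28 tilt [-0.002  0.003] togo/10cm [-0.     0.017  0.787] F [-0.2 -0.2 -0.2] w 0.0603 ff 0.0
```

View pics/g1.png

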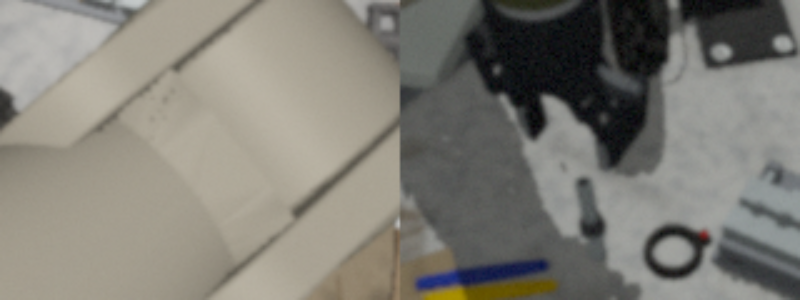

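The scene view shows the two fingertips straddling the axle at about (538,135) and (615,165), with the axle top between and below them at (585,185). The arm hides the top view. Descending and closing.

{"method": "arm_command", "body": {
  "delta_pos": [
    [0,0.015,0.3],
    [0,0.015,0.6],
    [0,0.015,0.78],
    [0,0.015,0.78],
    [0,0.015,0.78]
  ],
  "turn": [0,0,0,0,0]
}}

```text
clock: 2.82
eef_pos: [0.3799, -0.3321, 0.0937]
tcp_rot: [0.001, 0.786, 0.618, -0.0]
wrist_force: [-0.3, 0.1, 0.6]
gripper_width: 0.0603
finger_force: 0.0
```

{"method": "arm_command", "body": {
  "delta_pos": [
    [0,0,0],
    [0,0,0],
    [0,0,0],
    [0,0,0],
    [0,0,0],
    [0,0,0]
  ],
  "turn": [0,0,0,0,0,0],
  "grip": 8,
  "force": 50
}}

```text
clock: 3.58
eef_pos: [0.3794, -0.3314, 0.093]
tcp_rot: [0.001, 0.786, 0.619, -0.0]
wrist_force: [-1.1, 0.3, 5.5]
gripper_width: 0.0142
finger_force: 48.6
```

{"method": "arm_command", "body": {
  "delta_pos": [
    [0,0,-0.2],
    [0,0,-0.4],
    [0,0,-0.6],
    [0,0,-0.8],
    [0,0,-0.8],
    [0,0,-0.8]
  ],
  "turn": [0,0,0,0,0,0]
}}

```text
clock: 4.32
eef_pos: [0.3789, -0.3306, 0.1713]
tcp_rot: [-0.001, 0.786, 0.619, -0.0]
wrist_force: [0.1, -0.2, -1.4]
gripper_width: 0.0135
finger_force: 48.9
```

```bash
python3 -c "
from h import *
togo([.567,-.2991,.17])
p,d=snap('scene'); D=cloud('scene',d)
m=(abs(D[...,0]-.378)<.04)&(abs(D[...,1]+.335)<.05)&(D[...,2]>.05)&(D[...,2]<.25)
for z in np.arange(.06,.17,.008):
    k=m&(abs(D[...,2]-z)<.004); v,u=np.nonzero(k)
    if len(u): print(round(z,3),len(u),u.min(),u.max(),np.round(D[k].mean(0),4))
b=p[100:260,140:300]; cv2.imwrite('pics/g2.png',cv2.resize(b,(560,560)))"
```

```text
t 4.33 pos [ 0.3789 -0.3306  0.1713] yaw 76.43 tilt [-0.001  0.001] togo/10cm [0.747 1.755 0.012] F [ 0.1 -0.2 -1.4] w 0.0135 ff 48.9
0.084 13 211 218 [ 0.379  -0.336   0.0848]
0.092 15 211 217 [ 0.38   -0.336   0.0922]
0.1 17 211 217 [ 0.3803 -0.3359  0.1006]
0.108 16 210 216 [ 0.3788 -0.3365  0.1077]
0.116 4 207 215 [ 0.3786 -0.3376  0.115 ]
0.124 27 206 218 [ 0.381  -0.3391  0.1244]
0.132 43 206 217 [ 0.3803 -0.3381  0.1323]
0.14 31 207 216 [ 0.3791 -0.3364  0.139 ]
0.148 12 207 212 [ 0.3767 -0.3378  0.1481]
0.156 23 200 215 [ 0.3746 -0.3381  0.1568]
0.164 49 199 220 [ 0.382  -0.3393  0.1644]
```

View pics/g2.png

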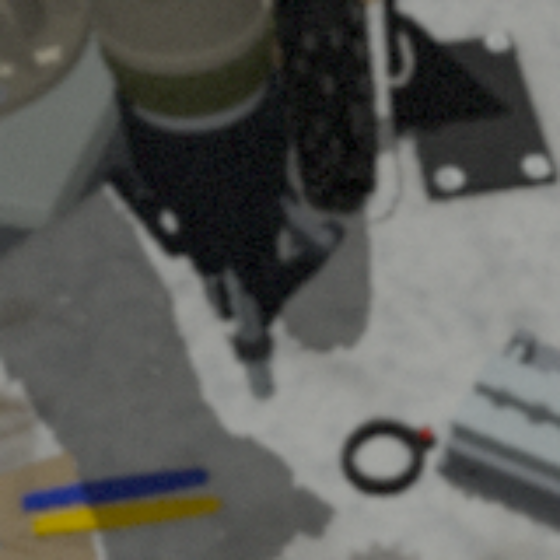

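The axle is held upright, with its lower end at about (262,390) in the crop, clear of the bench. Carrying it to the vise.

{"method": "arm_command", "body": {
  "delta_pos": [
    [0.15,0.35,0],
    [0.3,0.7,0],
    [0.4,0.95,0],
    [0.4,0.95,0]
  ],
  "turn": [0,0,0,0]
}}

```text
clock: 4.88
eef_pos: [0.482, -0.3137, 0.1707]
tcp_rot: [-0.001, 0.785, 0.619, -0.0]
wrist_force: [-1.0, -0.7, -1.5]
gripper_width: 0.0137
finger_force: 49.1
```

{"method": "arm_command", "body": {
  "delta_pos": [
    [0.1,0.3,0],
    [0.25,0.6,0],
    [0.347,0.81,0],
    [0.347,0.81,0],
    [0.347,0.81,0],
    [0.347,0.81,0]
  ],
  "turn": [0,0,0,0,0,0]
}}

```text
clock: 5.62
eef_pos: [0.5666, -0.3, 0.1722]
tcp_rot: [-0.0, 0.786, 0.618, -0.0]
wrist_force: [-0.7, 0.6, -0.8]
gripper_width: 0.014
finger_force: 49.3
```

```bash
cat > chk.py <<'E'
from h import *
import sys
togo([.5677,-.2992,.16])
p,d=snap('scene'); D=cloud('scene',d)
m=(abs(D[...,0]-.567)<.025)&(abs(D[...,1]+.305)<.025)&(D[...,2]>.062)&(D[...,2]<.20)
for z in np.arange(.066,.14,.008):
    k=m&(abs(D[...,2]-z)<.004); v,u=np.nonzero(k)
    if len(u): print(round(z,3),len(u),u.min(),u.max(),np.round(D[k].mean(0),4))
print('b15 scene px',proj('scene',[.56496,-.29964,.055]))
b=p[150:270,240:380]; cv2.imwrite(f'pics/{sys.argv[1]}.png',cv2.resize(b,(700,600),interpolation=cv2.INTER_CUBIC))
E
python3 chk.py v1
```

```text
t 5.62 pos [ 0.5666 -0.3     0.1722] yaw 76.37 tilt [-0.001  0.   ] togo/10cm [0.01  0.009 0.122] F [-0.7  0.6 -0.8] w 0.014 ff 49.3
0.082 10 302 308 [ 0.564  -0.3053  0.0824]
0.09 15 302 309 [ 0.5652 -0.3057  0.0895]
0.098 17 303 309 [ 0.566  -0.3062  0.0982]
0.106 13 303 309 [ 0.5652 -0.3062  0.1064]
0.114 8 304 309 [ 0.5658 -0.307   0.1117]
0.122 20 301 312 [ 0.565  -0.3088  0.1233]
0.13 31 302 312 [ 0.5651 -0.3093  0.1302]
0.138 43 302 312 [ 0.5655 -0.3066  0.1378]
b15 scene px [[304.72166506 222.18862169]]
```

View pics/v1.png

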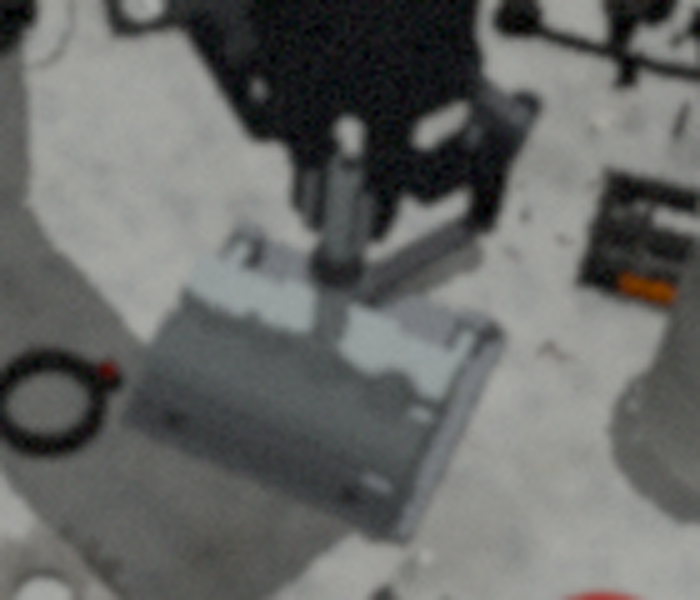

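In the scene view the rod's lower end at about (328,335) points at the 15 mm bore. The measured rod axis is within about 1 mm of the bore, so I'll apply a small correction and lower it.

{"method": "arm_command", "body": {
  "delta_pos": [
    [0.005,0.008,0.08],
    [0.005,0.008,0.16],
    [0.005,0.008,0.22],
    [0.005,0.008,0.22],
    [0.005,0.008,0.22]
  ],
  "turn": [0,0,0,0,0]
}}

```text
clock: 6.3
eef_pos: [0.5688, -0.2994, 0.1504]
tcp_rot: [0.0, 0.786, 0.619, -0.0]
wrist_force: [0.3, 0.5, -1.8]
gripper_width: 0.0134
finger_force: 49.3
```

{"method": "arm_command", "body": {
  "delta_pos": [
    [0,0,0.015],
    [0,0,0.03],
    [0,0,0.045],
    [0,0,0.06],
    [0,0,0.07],
    [0,0,0.07]
  ],
  "turn": [0,0,0,0,0,0]
}}

```text
clock: 7.05
eef_pos: [0.5685, -0.2995, 0.1432]
tcp_rot: [-0.0, 0.786, 0.619, -0.0]
wrist_force: [-0.4, -0.8, -1.6]
gripper_width: 0.0137
finger_force: 49.3
```

```bash
python3 chk.py v2; python3 -c "
from h import *
s=r.observe();print(s['wrist_force'],s['moment'])"
```

```text
t 7.05 pos [ 0.5685 -0.2995  0.1432] yaw 76.42 tilt [-0. -0.] togo/10cm [ 0.001 -0.009 -0.168] F [-0.4 -0.8 -1.6] w 0.0137 ff 49.3
0.066 14 303 309 [ 0.5685 -0.3057  0.0665]
0.074 15 303 309 [ 0.5657 -0.3054  0.0738]
0.082 9 304 309 [ 0.5679 -0.3064  0.0812]
0.09 9 302 311 [ 0.5687 -0.3099  0.0927]
0.098 29 302 312 [ 0.568  -0.3092  0.0987]
0.106 37 302 312 [ 0.5674 -0.3068  0.1063]
0.114 25 303 311 [ 0.5665 -0.3064  0.1129]
0.122 14 304 309 [ 0.5661 -0.306   0.1217]
0.13 30 298 315 [ 0.5655 -0.3076  0.1303]
0.138 51 298 319 [ 0.5665 -0.3075  0.1379]
b15 scene px [[304.72166506 222.18862169]]
[-0.66467268  0.11807306 -1.08434429] [-0.10720473  0.1900275   0.00976032]
```

No contact force yet with the lower end about at the mouth. Continuing gently.

{"method": "arm_command", "body": {
  "delta_pos": [
    [0,0,0.01],
    [0,0,0.02],
    [0,0,0.03],
    [0,0,0.04],
    [0,0,0.05],
    [0,0,0.05]
  ],
  "turn": [0,0,0,0,0,0]
}}

```text
clock: 7.85
eef_pos: [0.5686, -0.2994, 0.1381]
tcp_rot: [-0.0, 0.786, 0.619, -0.0]
wrist_force: [-2.4, -0.3, -0.5]
gripper_width: 0.0136
finger_force: 49.5
```

{"method": "arm_command", "body": {
  "delta_pos": [
    [0,-0.004,0.02],
    [0,-0.004,0.04],
    [0,-0.004,0.06],
    [0,-0.004,0.08],
    [0,-0.004,0.1],
    [0,-0.004,0.1]
  ],
  "turn": [0,0,0,0,0,0]
}}

```text
clock: 8.6
eef_pos: [0.5683, -0.2993, 0.128]
tcp_rot: [-0.0, 0.786, 0.619, -0.0]
wrist_force: [-1.0, -0.6, -2.1]
gripper_width: 0.0137
finger_force: 49.5
```

{"method": "arm_command", "body": {
  "delta_pos": [
    [0,-0.003,0.02],
    [0,-0.003,0.04],
    [0,-0.003,0.06],
    [0,-0.003,0.08],
    [0,-0.003,0.1],
    [0,-0.003,0.12],
    [0,-0.003,0.14],
    [0,-0.003,0.16],
    [0,-0.003,0.16]
  ],
  "turn": [0,0,0,0,0,0,0,0,0]
}}

```text
clock: 9.72
eef_pos: [0.568, -0.2991, 0.112]
tcp_rot: [-0.0, 0.786, 0.619, 0.0]
wrist_force: [-0.2, -0.5, -1.6]
gripper_width: 0.0135
finger_force: 49.4
```

{"method": "arm_command", "body": {
  "delta_pos": [
    [0,0,0.01],
    [0,0,0.02],
    [0,0,0.03],
    [0,0,0.03]
  ],
  "turn": [0,0,0,0]
}}

```text
clock: 10.22
eef_pos: [0.5681, -0.2992, 0.1092]
tcp_rot: [0.0, 0.786, 0.619, -0.0]
wrist_force: [-0.7, -1.3, -1.4]
gripper_width: 0.0136
finger_force: 49.4
```

{"method": "arm_command", "body": {
  "delta_pos": [
    [0,0,0.01],
    [0,0,0.02],
    [0,0,0.02]
  ],
  "turn": [0,0,0]
}}

```text
clock: 10.6
eef_pos: [0.5681, -0.2993, 0.108]
tcp_rot: [0.0, 0.786, 0.619, 0.0]
wrist_force: [-2.7, 0.6, 4.7]
gripper_width: 0.0137
finger_force: 50.0
```

{"method": "arm_command", "body": {
  "delta_pos": [
    [0,0,0.005],
    [0,0,0.01],
    [0,0,0.01]
  ],
  "turn": [0,0,0]
}}

```text
clock: 10.98
eef_pos: [0.5682, -0.2993, 0.1079]
tcp_rot: [0.001, 0.786, 0.619, 0.0]
wrist_force: [-4.2, 2.2, 8.5]
gripper_width: 0.0139
finger_force: 50.6
```

The locknut is seated: contact came at TCP z = 0.108, which matches 0.093 + 0.015. Releasing and retreating upward.

{"method": "arm_command", "body": {
  "delta_pos": [
    [0,0,-0.008],
    [0,0,-0.008],
    [0,0,-0.008],
    [0,0,-0.008],
    [0,0,-0.008],
    [0,0,-0.008]
  ],
  "turn": [0,0,0,0,0,0],
  "grip": 50
}}

```text
clock: 11.72
eef_pos: [0.5681, -0.2992, 0.1071]
tcp_rot: [0.0, 0.786, 0.619, -0.0]
wrist_force: [-0.4, -0.2, -0.1]
gripper_width: 0.0496
finger_force: 0.0
```

{"method": "arm_command", "body": {
  "delta_pos": [
    [0,0,-0.2],
    [0,0,-0.5],
    [0,0,-0.7],
    [0,0,-0.7],
    [0,0,-0.7]
  ],
  "turn": [0,0,0,0,0]
}}

```text
clock: 12.35
eef_pos: [0.5677, -0.299, 0.1762]
tcp_rot: [-0.0, 0.786, 0.619, -0.0]
wrist_force: [-0.7, 0.1, -0.3]
gripper_width: 0.0496
finger_force: 0.0
```

```bash
python3 chk.py v3; python3 -c "
from h import *
togo([.6214,-.183,.18])"
```

```text
t 12.35 pos [ 0.5677 -0.299   0.1762] yaw 76.43 tilt [-0.001  0.001] togo/10cm [-0.002  0.001  0.162] F [-0.7  0.1 -0.3] w 0.0496 ff 0.0
0.066 26 300 311 [ 0.5679 -0.3079  0.0656]
0.074 43 301 310 [ 0.5663 -0.3058  0.0738]
0.082 16 303 309 [ 0.5659 -0.3059  0.0828]
0.09 15 303 309 [ 0.5661 -0.3051  0.0902]
0.098 14 303 310 [ 0.5663 -0.3046  0.0972]
0.106 15 304 310 [ 0.5669 -0.3058  0.1052]
0.114 20 304 310 [ 0.5669 -0.3052  0.1139]
0.122 20 304 311 [ 0.5668 -0.3038  0.1228]
0.13 32 305 311 [ 0.5666 -0.3011  0.128 ]
b15 scene px [[304.72166506 222.18862169]]
t 12.4 pos [ 0.5675 -0.2989  0.1758] yaw 76.43 tilt [-0.002  0.001] togo/10cm [ 1.253  0.252 -0.042] F [ 0.1 -0.6  0.4] w 0.05 ff 0.0
```

View pics/v3.png

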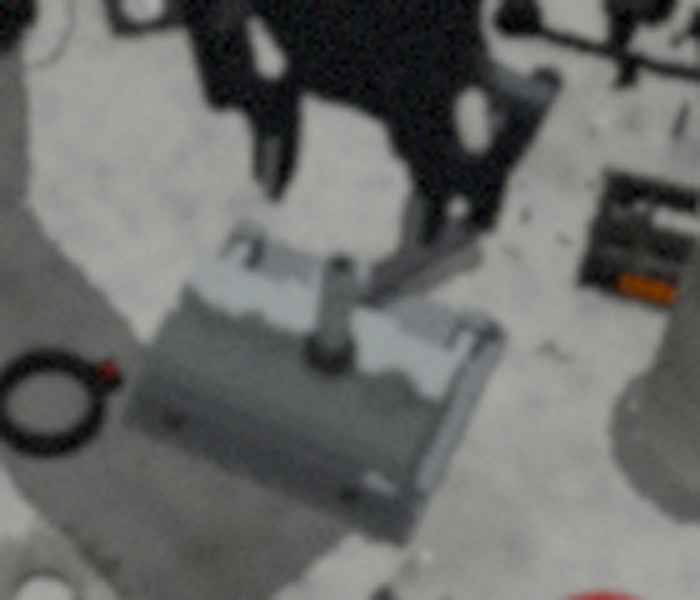

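The axle stands upright and free in the 15 mm bore: in the crop its top is at (340,262) and the nut at (330,352) rests on the jaws. The clamp hasn't moved. Next is the lever, starting by straddling the grip with the finger line along the swing direction.

{"method": "arm_command", "body": {
  "delta_pos": [
    [0.3,0.06,0],
    [0.6,0.12,0],
    [0.9,0.18,0],
    [0.9,0.18,0]
  ],
  "turn": [0,0,0,0],
  "grip": 44
}}

```text
clock: 12.9
eef_pos: [0.6067, -0.2138, 0.1757]
tcp_rot: [-0.001, 0.785, 0.62, -0.0]
wrist_force: [-0.1, -0.3, 1.0]
gripper_width: 0.0438
finger_force: 0.0
```

{"method": "arm_command", "body": {
  "delta_pos": [
    [0.2,0.04,0],
    [0.353,0.078,0],
    [0.353,0.078,0],
    [0.353,0.078,0],
    [0.353,0.078,0]
  ],
  "turn": [0.15,0.3,0.473,0.473,0.473]
}}

```text
clock: 13.52
eef_pos: [0.6221, -0.1841, 0.1766]
tcp_rot: [-0.0, 0.913, 0.408, -0.0]
wrist_force: [-0.7, -0.4, 0.3]
gripper_width: 0.0436
finger_force: 0.0
```

```bash
python3 -c "
from h import *
togo([.622,-.183,.062])
p,d=snap('scene'); D=cloud('scene',d)
m=(abs(D[...,0]-.62)<.03)&(abs(D[...,1]+.185)<.03)&(D[...,2]>.035)&(D[...,2]<.08)
v,u=np.nonzero(m); print(len(u),u.min(),u.max(),v.min(),v.max(),D[m].mean(0))
b=p[120:240,270:410]; cv2.imwrite('pics/l1.png',cv2.resize(b,(700,600),interpolation=cv2.INTER_CUBIC))"
```

```text
t 13.53 pos [ 0.6221 -0.1841  0.1766] yaw 48.17 tilt [-0.001  0.   ] togo/10cm [ 0.008 -0.007  1.146] F [-0.7 -0.4  0.3] w 0.0436 ff 0.0
106 333 342 179 193 [ 0.62018103 -0.19004725  0.05828842]
```

View pics/l1.png

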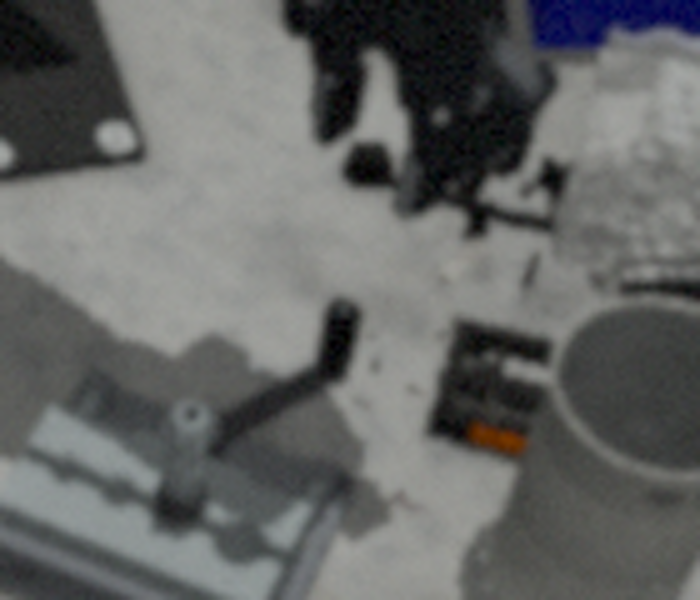

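The grip is at (340,340) in the crop, directly below the fingers, and nothing blocks the descent; the pedal at (490,380) stays clear. Lowering around it.

{"method": "arm_command", "body": {
  "delta_pos": [
    [0.005,0,0.3],
    [0.005,0,0.6],
    [0.005,0,0.75],
    [0.005,0,0.75],
    [0.005,0,0.75]
  ],
  "turn": [0,0,0,0,0]
}}

```text
clock: 14.2
eef_pos: [0.6236, -0.1836, 0.1033]
tcp_rot: [0.001, 0.913, 0.407, 0.001]
wrist_force: [0.7, -0.5, 0.4]
gripper_width: 0.0443
finger_force: 0.0
```

{"method": "arm_command", "body": {
  "delta_pos": [
    [0,0,0.1],
    [0,0,0.2],
    [0,0,0.3],
    [0,0,0.4],
    [0,0,0.4]
  ],
  "turn": [0,0,0,0,0]
}}

```text
clock: 14.82
eef_pos: [0.622, -0.1828, 0.0606]
tcp_rot: [-0.001, 0.913, 0.407, -0.001]
wrist_force: [-0.1, -0.0, -0.2]
gripper_width: 0.0438
finger_force: 0.0
```

{"method": "arm_command", "body": {
  "delta_pos": [
    [0,0,0],
    [0,0,0],
    [0,0,0]
  ],
  "turn": [0,0,0],
  "grip": 25,
  "force": 20
}}

```text
clock: 15.2
eef_pos: [0.6232, -0.1833, 0.0626]
tcp_rot: [0.0, 0.913, 0.407, 0.0]
wrist_force: [0.1, 0.3, -0.3]
gripper_width: 0.025
finger_force: 0.0
```

```bash
cat > f.py <<'E'
from h import *
from scipy.spatial.transform import Rotation as Q
F=[];P=[]
for i in range(4):
    s=r.observe(); F.append(s['wrist_force']); P.append(s['eef_pos']); r.snapshot('scene')
w,x,y,z=s['tcp_rot']; M=Q.from_quat([x,y,z,w]).as_matrix(); p=np.mean(P,0); 
e=p[:2]-[.5716,-.2374]; 
print('t',s['clock'],'pos',p.round(4),'yaw',np.degrees(np.arctan2(M[1,0],M[0,0])).round(1),'R',np.hypot(*e).round(4),'phi',np.degrees(np.arctan2(e[1],e[0])).round(1),'Ftool',(M.T@np.mean(F,0)).round(2),'sd',np.std(F,0).round(1),'ff',s['finger_force'],s['gripper_width'])
E
python3 f.py
```

```text
t 15.35 pos [ 0.6231 -0.1832  0.0625] yaw 48.1 R 0.0747 phi 46.5 Ftool [0.21 0.   0.02] sd [0.1 0.3 0.2] ff 0.0 0.024897253823803846
```

{"method": "arm_command", "body": {
  "delta_pos": [
    [-0.001,-0.037,0],
    [-0.004,-0.075,0],
    [-0.008,-0.112,0],
    [-0.015,-0.149,0],
    [-0.023,-0.186,0]
  ],
  "turn": [-0.048,-0.096,-0.143,-0.191,-0.239]
}}

```text
clock: 16.02
eef_pos: [0.6098, -0.1738, 0.0623]
tcp_rot: [0.002, 0.855, 0.518, 0.001]
wrist_force: [5.9, -2.7, -5.0]
gripper_width: 0.0249
finger_force: 3.6
```

```bash
python3 f.py
```

```text
t 16.175 pos [ 0.6093 -0.1734  0.0624] yaw 62.4 R 0.0743 phi 59.5 Ftool [0.08 5.85 3.25] sd [0.5 0.2 1.1] ff 2.503623515367508 0.024658420293709436
```

{"method": "arm_command", "body": {
  "delta_pos": [
    [-0.001,-0.037,0],
    [-0.004,-0.075,0],
    [-0.008,-0.112,0]
  ],
  "turn": [-0.04,-0.08,-0.12]
}}

```text
clock: 16.6
eef_pos: [0.6, -0.1686, 0.0625]
tcp_rot: [0.002, 0.821, 0.571, 0.002]
wrist_force: [8.0, -0.4, -4.5]
gripper_width: 0.025
finger_force: 3.9
```

```bash
python3 f.py
```

```text
t 16.75 pos [ 0.5994 -0.1683  0.0625] yaw 69.6 R 0.0745 phi 68.1 Ftool [2.02 6.39 3.19] sd [0.9 0.1 1.1] ff 2.5759246945381165 0.02504012483561024
```

{"method": "arm_command", "body": {
  "delta_pos": [
    [-0.001,-0.037,0],
    [-0.004,-0.075,0]
  ],
  "turn": [-0.045,-0.09]
}}

```text
clock: 17.05
eef_pos: [0.593, -0.1661, 0.0626]
tcp_rot: [0.002, 0.793, 0.609, 0.002]
wrist_force: [7.6, 0.4, -4.4]
gripper_width: 0.0252
finger_force: 3.9
```

```bash
python3 f.py
```

```text
t 17.2 pos [ 0.5924 -0.1658  0.0626] yaw 75.0 R 0.0746 phi 73.8 Ftool [1.85 5.88 2.9 ] sd [0.9 0.2 1.4] ff 2.6210322976112366 0.025109162338226815
```

{"method": "arm_command", "body": {
  "delta_pos": [
    [-0.001,-0.037,0],
    [-0.004,-0.075,0]
  ],
  "turn": [-0.045,-0.09]
}}

```text
clock: 17.5
eef_pos: [0.5858, -0.1642, 0.0627]
tcp_rot: [0.002, 0.763, 0.646, 0.002]
wrist_force: [8.7, 1.9, -4.0]
gripper_width: 0.0252
finger_force: 4.0
```

```bash
python3 f.py
```

```text
t 17.65 pos [ 0.5852 -0.164   0.0627] yaw 80.4 R 0.0746 phi 79.5 Ftool [3.   6.48 2.53] sd [1.1 0.3 1.4] ff 2.781592458486557 0.025232652554319113
```

{"method": "arm_command", "body": {
  "delta_pos": [
    [-0.001,-0.025,0],
    [-0.002,-0.05,0]
  ],
  "turn": [-0.03,-0.06]
}}

```text
clock: 17.95
eef_pos: [0.581, -0.1635, 0.0627]
tcp_rot: [0.002, 0.743, 0.67, 0.003]
wrist_force: [9.3, 1.5, -4.7]
gripper_width: 0.0248
finger_force: 4.4
```

```bash
python3 f.py
```

```text
t 18.1 pos [ 0.5807 -0.1633  0.0627] yaw 84.0 R 0.0746 phi 83.0 Ftool [2.66 7.72 3.19] sd [0.9 0.4 1. ] ff 3.547176271677017 0.025095602695684744
```

{"method": "arm_command", "body": {
  "delta_pos": [
    [-0.001,-0.02,0],
    [-0.001,-0.04,0]
  ],
  "turn": [-0.025,-0.05]
}}

```text
clock: 18.4
eef_pos: [0.5772, -0.163, 0.0627]
tcp_rot: [0.002, 0.725, 0.689, 0.003]
wrist_force: [10.0, 1.8, -5.0]
gripper_width: 0.025
finger_force: 4.7
```

```bash
python3 f.py
```

```text
t 18.55 pos [ 0.577  -0.163   0.0627] yaw 87.0 R 0.0746 phi 85.9 Ftool [2.65 8.62 4.14] sd [0.7 0.3 0.9] ff 4.055703431367874 0.024960154343143772
```

{"method": "arm_command", "body": {
  "delta_pos": [
    [-0.001,-0.015,0],
    [-0.001,-0.035,0]
  ],
  "turn": [-0.02,-0.04]
}}

```text
clock: 18.85
eef_pos: [0.574, -0.1628, 0.0628]
tcp_rot: [0.002, 0.71, 0.704, 0.003]
wrist_force: [10.3, 2.8, -5.7]
gripper_width: 0.0253
finger_force: 5.1
```

```bash
python3 f.py
```

```text
t 19.0 pos [ 0.5737 -0.1627  0.0628] yaw 89.5 R 0.0747 phi 88.4 Ftool [2.45 9.18 4.54] sd [0.8 0.4 0.8] ff 4.4661033153533936 0.025124701526536074
```

{"method": "arm_command", "body": {
  "delta_pos": [
    [0,0,0],
    [0,0,0],
    [0,0,0],
    [0,0,0]
  ],
  "turn": [0,0,0,0]
}}

```text
clock: 19.55
eef_pos: [0.5736, -0.1627, 0.0628]
tcp_rot: [0.002, 0.71, 0.704, 0.003]
wrist_force: [8.9, 2.2, -4.8]
gripper_width: 0.0251
finger_force: 4.4
```

```bash
python3 f.py
```

```text
t 19.7 pos [ 0.5736 -0.1627  0.0627] yaw 89.5 R 0.0747 phi 88.5 Ftool [2.6  9.01 4.31] sd [0.4 0.5 0.3] ff 4.431762993335724 0.02493333936261589
```

The settled push is 9.0 N, about 5 N above the 4 N left when stopped, and roughly 0.15 rad past first contact. The lever is firm, so I'm stopping and backing off.

{"method": "arm_command", "body": {
  "delta_pos": [
    [0,0.015,0],
    [0,0.03,0],
    [0,0.03,0],
    [0,0.03,0],
    [0,0.03,0]
  ],
  "turn": [0,0,0,0,0],
  "grip": 44
}}

```text
clock: 20.38
eef_pos: [0.5731, -0.1632, 0.0621]
tcp_rot: [-0.0, 0.711, 0.703, -0.0]
wrist_force: [-0.0, 0.5, 0.2]
gripper_width: 0.0441
finger_force: 0.0
```

{"method": "arm_command", "body": {
  "delta_pos": [
    [0,0,-0.2],
    [0,0,-0.5],
    [0,0,-0.8],
    [0,0,-1],
    [0,0,-1],
    [0,0,-1]
  ],
  "turn": [0,0,0,0,0,0]
}}

```text
clock: 21.12
eef_pos: [0.5727, -0.1629, 0.1611]
tcp_rot: [-0.001, 0.711, 0.703, -0.0]
wrist_force: [-0.2, 0.0, -0.2]
gripper_width: 0.0438
finger_force: 0.0
```

```bash
python3 chk.py v4; python3 f.py
```

```text
t 21.12 pos [ 0.5727 -0.1629  0.1611] yaw 89.39 tilt [-0.001  0.   ] togo/10cm [-1.363 -0.036  0.011] F [-0.2  0.  -0.2] w 0.0438 ff 0.0
0.066 36 300 310 [ 0.5662 -0.3091  0.0663]
0.074 35 300 310 [ 0.5653 -0.3075  0.0743]
0.082 18 302 308 [ 0.5651 -0.3068  0.0823]
0.09 14 302 309 [ 0.5652 -0.3069  0.0904]
0.098 17 303 309 [ 0.5661 -0.3069  0.0986]
0.106 13 303 309 [ 0.5654 -0.3064  0.1064]
0.114 18 303 310 [ 0.5651 -0.3067  0.1138]
0.122 20 303 310 [ 0.5652 -0.3059  0.1221]
0.13 31 304 310 [ 0.5653 -0.3019  0.1274]
b15 scene px [[304.72166506 222.18862169]]
t 21.325 pos [ 0.5725 -0.1628  0.1608] yaw 89.4 R 0.0746 phi 89.3 Ftool [-0.15 -0.15  0.5 ] sd [0.4 0.2 0.6] ff 0.0 0.043829102082141254
```

View pics/v4.png

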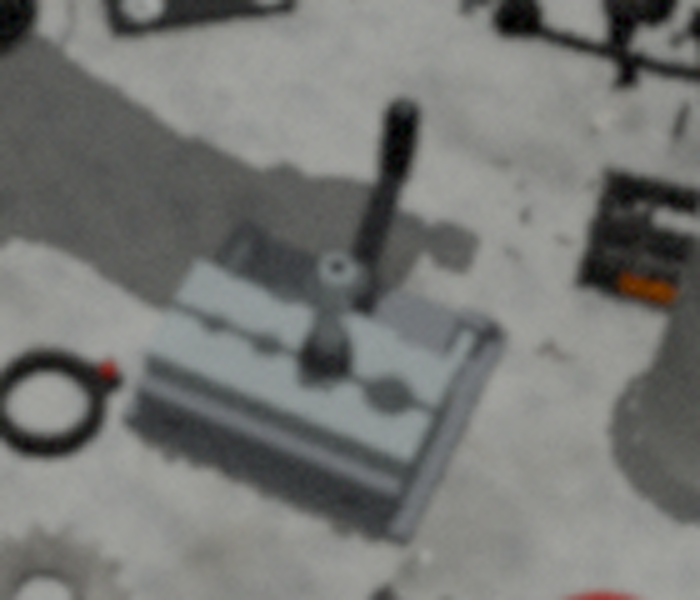

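The picture shows the axle upright, with its top at (338,268) and the nut at (325,355) on the jaws. The jaw gap has closed and the lever has swung to (400,110). The clamp and sprocket are in place and the robot is clear. Handing in.

```bash
python3 -c "
from rig import r
print(r.hand_in())"
```

```text
the job is handed in; nothing more can be done
None
```

The axle stands upright in the 15 mm bore with its locknut down on the jaws and the lever left firm (estimated 33–59 N per jaw from the lever force and angle); the clamp and sprocket did not visibly move, and I handed the job in at about 21 s, with no verdict returned.

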